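Close and lock the tilted paint-tin tumbler

TASK

Close the tilted tumbler drum: pick up its keyed lid by the bar handle, turn it so that its tab meets the gap in the rim of the mouth, and seat it fully home and flat. Then turn the closing ring clockwise by its upright ear, all the way to its stop at the locked mark, so that its claw covers the tab, and let go. Do not knock over the three loose paint tins standing around the work.

Things in the scene. Friction and masses are not known exactly. Their poses are not given: they have to be found in the camera images.
- mouth: Open mouth of a steel drum (124 mm across) on a grey stand (base 220 x 170 mm), tilted 28 degrees, facing up and roughly to the robot's right. Origin: mouth centre on the ledge where the lid's underside rests, about 185 mm above the table. z = mouth axis, outward; x = up the slope; y = across it, towards the robot. Ledge radius 38 to 51 mm; then a rim wall 10 mm high, radius 51 to 62 mm.
- keyway (a point): Middle of the one gap in the rim wall, at the mouth's +x, radius 56 mm, at ledge height; axes as the mouth's. The gap is 22 mm wide; the lid's tab goes down in it.
- locked_mark (a point): The locked mark: top of a small fixed steel tooth just outside the ring, at the mouth's +x, radius 97 mm, level with the ledge, in line with the gap. Axes as the mouth's.
- collar (a joint): Aluminium closing ring, captive around the mouth (radius 65 to 76 mm, top 6 mm above the ledge), turning about the mouth's z. Value: angle (rad) of its ear from the mouth's +x towards +y. 0 = hard stop, ear in line with the locked mark; 2.6 = far stop; starts at 2.0 to 2.45. Clockwise seen from outside lowers it. Stiff: 0.35 N m, about 5 N at the ear; stays where left.
- collar_ear (a point): Grip point in the ring's only ear: radius 76 mm, 38 mm above the ledge. The ear is an upright block parallel to the mouth axis: 14 mm thick along the circle, 22 mm radially (65 to 87 mm), top 58 mm above the ledge. Site x points radially outward, z along the mouth axis.
- collar_claw (a point): Inner end of the claw at the ear's foot: 16 mm wide, reaching in to radius 53 mm, 13 to 21 mm above the ledge (this point at 17 mm). It passes 3 mm above the tab of a seated lid but runs into a tab that is not down in the gap.
- lid: Loose keyed lid, about 250 g, flat on the table: steel disc 96 mm across, 10 mm thick, with one edge tab 15 mm wide, 10 mm thick, reaching 61 mm from the centre. Origin: centre of underside; z up; +x towards the tab. On top a bar handle through the centre along x: 70 mm long, 14 mm wide, top 44 mm above the underside. Seated, its x and z lie along the mouth's.
- tin_near: Loose closed paint tin 70 mm across, 90 mm high, standing straight ahead of the robot, between lid and drum; origin: centre of its underside.
- tin_left: Loose closed paint tin 96 mm across, 110 mm high, standing on the left; origin: centre of its underside.
- tin_right: Loose closed paint tin 84 mm across, 100 mm high, standing on the right; origin: centre of its underside.
Not all that is in view belongs to the job. What is shaped like the lid but pink is not meant.

How it is judged:
On the way:
1. the lid is seated flat in the mouth with its tab in the gap, and let go, while the closing ring is still open (z of lid in the frame of mouth below 0.003 m and distance between lid and mouth below 0.007 m and angle between the z axis of lid and the z axis of mouth, either way round below 0.05 rad and angle between the x axis of lid and the x axis of mouth, either way round below 0.13 rad and contact force between the fingers and lid below 0.2 N and value of joint collar above 0.5 rad), for 0.2 s.
At the end, for the whole second after the job is handed in: the closing ring is within 0.06 rad of its stop at the locked mark, and the lid lies at rest in the mouth: underside within 3 mm of the ledge, centre within 7 mm of the mouth's, flat within 0.05 rad, its tab in the gap (within 0.13 rad) (value of joint collar below 0.06 rad and z of lid in the frame of mouth below 0.003 m and distance between lid and mouth below 0.007 m and angle between the z axis of lid and the z axis of mouth, either way round below 0.05 rad and angle between the x axis of lid and the x axis of mouth, either way round below 0.13 rad and linear speed of lid below 0.02 m/s); the robot touches nothing.
It fails at once if a loose paint tin is knocked over (angle between any of tin_near, tin_left, tin_right's own z axis and vertical above 0.5 rad).
It also fails if it takes over 67 s, if anything falls off the work surface, if the arm or the gripper's body presses on something with over 40 N, if the wrist force passes 120 N, or if a joint passes its speed limit or range.

ROBOT

A 6-joint arm with a two-finger parallel gripper is mounted at the origin on the work surface. World frame = base frame: x ahead of the robot, y to its left, z up, the work surface at z = 0. Lengths are in m, angles in rad, forces in N, time in s.
With the tool pointing down it reaches from about 0.225 to 0.875 m from the base axis. Payload 3.4 kg.
Tool frame: the origin (TCP) lies on the centre line of the jaws, within the pads' length; the fingertips stand 11 mm ahead of it and the grasp point (between the pads) lies 8 mm behind it; z points along the fingers, y is the line along which they close (so a half turn about z gives the same grasp; the last joint's range is limited). The gripper opens to 85 mm and grips with 20 to 120 N. Pads are 22 mm wide; open, the fingers measure 114 mm over their backs; the gripper's body (76 mm by 85 mm) begins 54 mm behind the grasp point. The pads swing forward as they close: fully open they stand 13 mm farther back than shut.
Start: joints at [1.169, 0.276, 1.505, -0, 1.361, -0.121], TCP at [0.159, 0.553, 0.22] pointing down, gripper open.
Joint ranges: [-2.89, 2.89], [-0.75, 2.08], [0.22, 2.7], [-1.18, 4.32], [0.11, 2.71], [-2.7, 2.7]. Speed limits (rad/s): [2.57, 2.57, 3.14, 3.14, 3.14, 3.14].

INTERFACE

Orientations are given as a unit quaternion [w, x, y, z].
In Python, from rig import manip, eyes, job gives the robot as it stands.
- The arm moves only by the tool drive_tool, never from a script. Its argument "rows" is a list of rows, each a list of 3 entries, a list of its own where there are three numbers: the turn, a rotation vector about the world's x, y, z in rad, then the shift along the world's x, y, z in cm, then the finger opening in cm, from 0 to 8.54. A call has 1 to 8 rows; each row shifts and turns the commanded pose from where the row before left it; what a row does not reach is not made up. A row lasts 1/8 s, in which the tool goes at most 62.5 mm and 10.7 degrees, less where a joint would pass 70% of its speed; a pose out of reach is approached as far as the arm can. A call is refused whole if a number of a shift passes 6.25 or a number of a turn 0.188, either way. A call with a gripper value outside its range is refused whole. The fingers move at their own pace and stop on an object; "force" is the grip in N (left out, the last holds). Time passes only in rows, so rows that do not move let the fingers close. It gives the time, the measured TCP pose, the force, the opening and the grip force at its end, in the units of the state.
- manip.get_state(): the state, without advancing time (a new reading comes with each control period).
- eyes.get_image(name): name is "scene" or "top"; returns the picture (420x560x3 uint8, red, green, blue); there is no depth.
- eyes.get_calibration(name): a dict with "camera_matrix" (3x3 intrinsics, pixels), "k1" (the pictures are not rectified: a ray, as slopes to the right and down, at radius r is drawn at 1 + k1 r^2 times it, then the intrinsics apply), "view" (4x4, takes a point from world to camera coordinates). Camera axes: x right, y up, looking along -z (the intrinsics and any distortion apply to the point x, -y, -z); pixel columns grow to the right and rows downward; lengths in m; the calibration is good to about 2 mm. A picture is of the moment at which its call begins. get_calibration takes no time and is no camera call.
- job.sign_off(): hands the job in; it is judged then, once.
The state is a dict: "clock": time; "qpos": joint angles; "qd": joint speeds; "effort": joint torques, N m; "position": TCP position; "ee_rot": TCP orientation; "contact_force": force on the tool from outside, world axes, zero at the start; "moment": the same for the moment, N m; "width": finger opening in m; "gripper_force": force on a finger pad.
Only numpy, scipy, OpenCV 4.12 (cv2) and the standard library are available. Lean on these libraries where they do the work, as an engineer would, in place of code of your own. Each camera call takes 0.05 s, during which the arm holds its last target. There are 200 camera calls.

## Working session

There is one attempt and no reset: what is moved stays moved. The work goes in short steps, Python scripts to look and compute and a tool call to move; the robot and the scene stay as the last step left them, time stands still between calls to the robot, and variables do not carry over. Pictures are saved under pics/ and viewed, at most 10 in all, crops included, and the job is handed in when it is done.

Besides the shell and the picture viewer there is one more tool, called as a command line: name --argument value ..., lists and objects as JSON in quotes. drive_tool: Moves the arm, as the interface text tells. Its arguments: {"type":"object","properties":{"rows":{"type":"array"},"force":{"type":"number"}},"required":["rows"]}

```bash
mkdir -p pics; ls
python3 - <<'E'
from rig import manip, eyes, job
import cv2
for n in("scene","top"):
    im=eyes.get_image(n); cv2.imwrite(f"pics/{n}0.png",im[:,:,::-1]); c=eyes.get_calibration(n); print(n,c)
print(manip.get_state())
E
```

```text
pics
scene {'camera_matrix': array([[408.17358226,   0.        , 284.20384747],
       [  0.        , 408.17358226, 206.38129044],
       [  0.        ,   0.        ,   1.        ]]), 'k1': -0.0012312470588621547, 'view': array([[ 0.23748813,  0.97133817, -0.01007739, -0.11384797],
       [-0.71461374,  0.18172823,  0.67550133,  0.24241716],
       [ 0.65797157, -0.15322211,  0.7372899 , -1.94146692],
       [ 0.        ,  0.        ,  0.        ,  1.        ]])}
top {'camera_matrix': array([[503.15963906,   0.        , 275.7564514 ],
       [  0.        , 503.15963906, 207.91440041],
       [  0.        ,   0.        ,   1.        ]]), 'k1': -0.04276179675853265, 'view': array([[ 0.02237793, -0.99953794, -0.0205704 ,  0.00591315],
       [ 0.98359456,  0.01832771,  0.17945983, -0.53337222],
       [-0.1789999 , -0.02424888,  0.98355022, -1.44928018],
       [ 0.        ,  0.        ,  0.        ,  1.        ]])}
{'clock': 0.1, 'qpos': array([ 1.16902727e+00,  2.76556408e-01,  1.50598926e+00,  1.28676667e-05,
        1.36072593e+00, -1.20962621e-01]), 'qd': array([-1.66232352e-03,  1.28263738e-03, -2.77631171e-03, -7.31462077e-04,
        1.49811952e-03, -3.73401444e-05]), 'effort': array([ 1.17428433e-03, -4.17702520e+01, -2.46403348e+01, -2.29038615e-04,
        5.72345380e-03, -2.23796107e-06]), 'position': array([0.15913834, 0.55203314, 0.21931906]), 'ee_rot': array([-2.22997723e-04,  1.39943660e-01,  9.90159112e-01, -8.09337459e-04]), 'contact_force': array([0.51707367, 0.14893182, 0.16524265]), 'moment': array([ 0.01366909, -0.02521603,  0.01986458]), 'gripper_force': 0.0, 'width': 0.08557471050213729}
```

View pics/scene0.png

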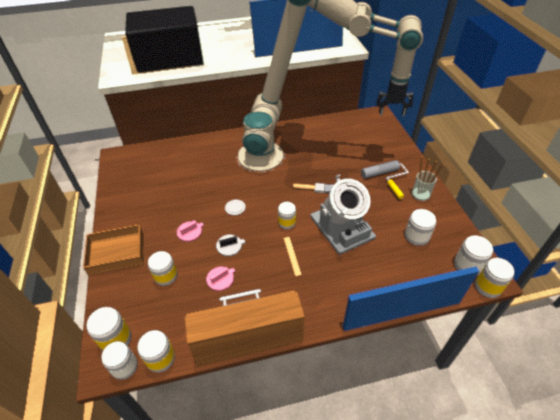

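View pics/top0.png

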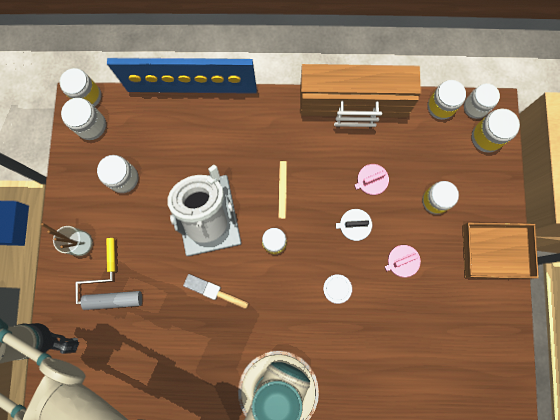

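Run:
```python
import cv2,numpy as np
s=cv2.imread("pics/scene0.png");t=cv2.imread("pics/top0.png")
a=cv2.resize(t[155:260,150:250],None,fx=5.7,fy=5.7,interpolation=cv2.INTER_CUBIC)
cv2.imwrite("pics/c1.png",a)
b=cv2.resize(s[165:255,300:385],None,fx=6.5,fy=6.5,interpolation=cv2.INTER_CUBIC)
cv2.imwrite("pics/c2.png",b)
```

```text
(no output)
```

View pics/c1.png

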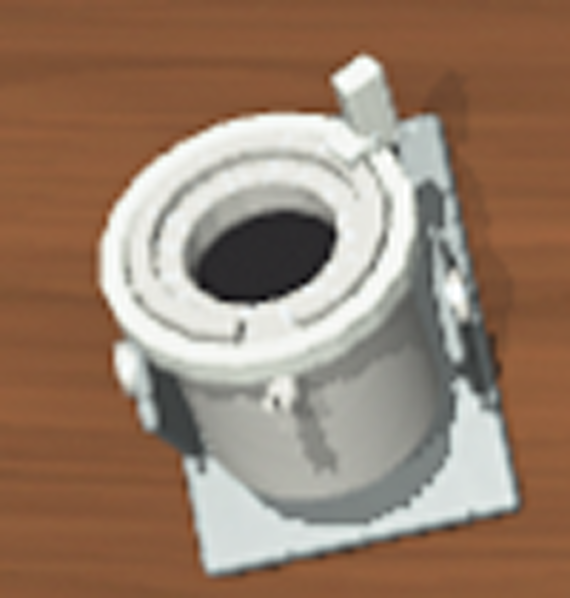

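View pics/c2.png

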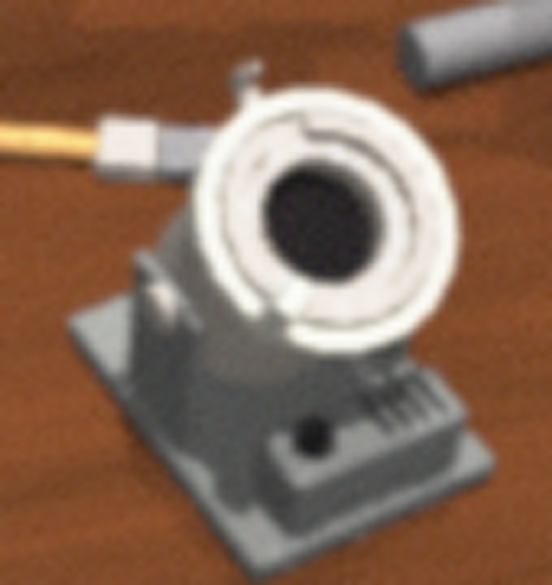

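```bash
cat > h.py <<'E'
import numpy as np,cv2
from rig import manip,eyes,job
from scipy.optimize import least_squares,minimize
from scipy.spatial.transform import Rotation as R
C={n:eyes.get_calibration(n) for n in("scene","top")}
def proj(n,P):
    c=C[n];P=np.atleast_2d(P);q=P@c['view'][:3,:3].T+c['view'][:3,3]
    s=np.c_[q[:,0],-q[:,1]]/-q[:,2:3]; r2=(s**2).sum(1,keepdims=True); s=s*(1+c['k1']*r2)
    K=c['camera_matrix']; return s*[K[0,0],K[1,1]]+[K[0,2],K[1,2]]
def atz(n,uv,z):
    f=lambda p:(proj(n,[p[0],p[1],z])[0]-uv)
    return least_squares(f,[.5,0]).x
def Rm(yaw,t=np.radians(28)): # mouth z leans along heading yaw
    zx=np.array([np.cos(yaw),np.sin(yaw),0]);k=np.array([0,0,1.])
    z=np.sin(t)*zx+np.cos(t)*k; x=np.sin(t)*k-np.cos(t)*zx
    return np.c_[x,np.cross(z,x),z]
A=np.linspace(0,2*np.pi,120)
def circ(r,h): return np.c_[r*np.cos(A),r*np.sin(A),h+0*A]
E
cat > fit.py <<'E'
from h import *
cr={'top':(5.7,150,155),'scene':(6.5,300,165)}
def px(n,u,v):
    s,a,b=cr[n];return np.array([(u+.5)/s-.5+a,(v+.5)/s-.5+b])
meas={'top':dict(hole=(183,337,183,None),ring=(100,415,112,None),tooth=(280,378),gap=(268,322),ear=(358,72)),
'scene':dict(hole=(None,380,None,283),ring=(192,460,None,353),tooth=(247,70))}
def res(p,full=False):
    c=p[:3];M=Rm(p[3]);r=[]
    W=lambda q:c+np.atleast_2d(q)@M.T
    for n,m in meas.items():
        for k,(rad,h) in dict(hole=(.038,0),ring=(.076,.006)).items():
            q=proj(n,W(circ(rad,h)));e=[q[:,0].min(),q[:,0].max(),q[:,1].min(),q[:,1].max()]
            for i in range(4):
                if m[k][i] is not None: r.append(e[i]-px(n,m[k][i],m[k][i])[i//2])
        r+=list(proj(n,W([.097,0,0]))[0]-px(n,*m['tooth']))
        if 'gap' in m: r+=list(proj(n,W([.056,0,0.0]))[0]-px(n,*m['gap']))
        if 'ear' in m: r+=list(proj(n,W([.076*np.cos(p[4]),.076*np.sin(p[4]),.058]))[0]-px(n,*m['ear']))
    return np.array(r)
s=least_squares(res,[.6,.2,.185,0,2.3],loss='soft_l1')
print(s.x.round(4),res(s.x).round(1))
p=s.x;np.save('drum.npy',p);c=p[:3];M=Rm(p[3]);print(M.round(3))
def overlay(n,im,S,a,b,w,hh):
    o=cv2.resize(im[b:b+hh,a:a+w],None,fx=S,fy=S,interpolation=cv2.INTER_CUBIC)
    def dr(q,col):
        u=((proj(n,c+np.atleast_2d(q)@M.T)-[a,b]+.5)*S).astype(int)
        cv2.polylines(o,[u],False,col,1)
    for r,h,col in((.038,0,(0,0,255)),(.062,.010,(0,255,0)),(.076,.006,(255,0,0))):dr(circ(r,h),col)
    dr([[.05,0,0],[.097,0,0]],(255,0,255))
    for dr_ in(-.011,.011):
        for dt in(-.007,.007):
            R2=np.array([[np.cos(p[4]),-np.sin(p[4])],[np.sin(p[4]),np.cos(p[4])]])
            xy=R2@[.076+dr_,dt];dr([[*xy,0],[*xy,.058]],(0,255,255))
    return o
t=cv2.imread('pics/top0.png');sc=cv2.imread('pics/scene0.png')
z=lambda im,a,b:cv2.resize(im[b:b+60,a:a+80],(400,300),interpolation=cv2.INTER_CUBIC)
o1=cv2.resize(overlay('top',t,4,150,155,100,75),(400,300));o2=cv2.resize(overlay('scene',sc,4.5,300,165,88,66),(400,300))
cv2.imwrite('pics/ov.png',np.vstack([np.hstack([o1,o2]),np.hstack([z(t,320,195),z(sc,190,215)])]))
for n,uv,h in(('near',(274,237),.09),('left',(113,170),.11),('right',(444,195),.10)):print(n,atz('top',np.array(uv),h).round(3))
E
python3 fit.py
```

```text
[0.5358 0.2333 0.187  0.2544 2.0746] [-0.1  0.2 -1.1  0.1 -0.2 -0.4 -0.   3.3  0.6  1.   0.3 -0.4  1.3  0.5
  1.1 -0.6 -0.6  0.1  0. ]
[[-0.855  0.252  0.454]
 [-0.222 -0.968  0.118]
 [ 0.469  0.     0.883]]
near [0.441 0.019]
left [0.626 0.494]
right [ 0.571 -0.468]
```

View pics/ov.png

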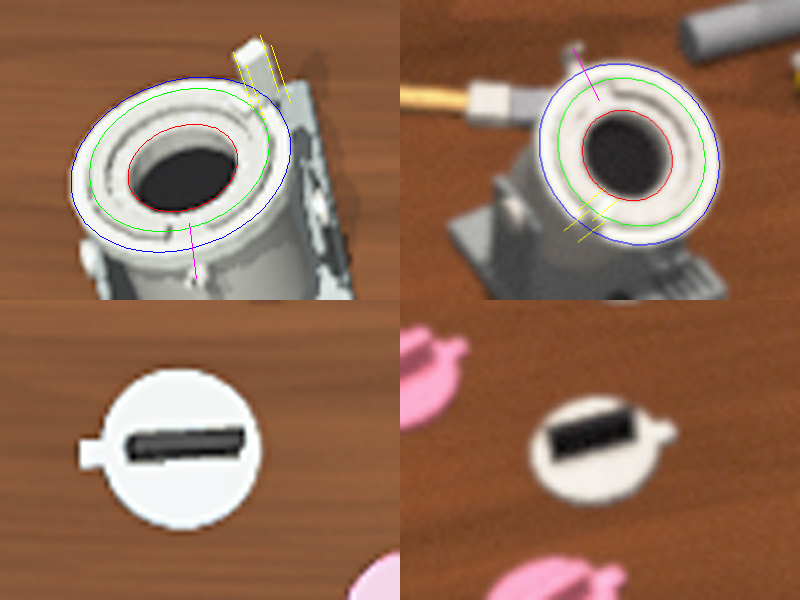

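```bash
cat > lid.py <<'E'
from h import *
def box(x0,x1,y0,y1,z0,z1): return np.array([[x,y,z] for x in(x0,x1) for y in(y0,y1) for z in(z0,z1)])
def mask(n,parts,c,yaw):
    m=np.zeros((420*4,560*4),np.uint8);M=R.from_rotvec([0,0,yaw]).as_matrix()
    for P in parts:
        u=((proj(n,P@M.T+[c[0],c[1],0])+.5)*4)
        cv2.fillConvexPoly(m,cv2.convexHull(u.round().astype(np.int32)),1)
    return m
disc=[np.r_[circ(.048,0),circ(.048,.01)],box(.03,.061,-.0075,.0075,0,.01)]
bar=[box(-.035,.035,-.007,.007,.01,.044)]
obs={}
for n,(a,b,w,h) in dict(top=(325,195,60,58),scene=(212,228,38,32)).items():
    im=cv2.resize(cv2.imread(f'pics/{n}0.png'),None,fx=4,fy=4,interpolation=cv2.INTER_LINEAR).astype(int)
    roi=np.zeros(im.shape[:2],bool);roi[b*4:(b+h)*4,a*4:(a+w)*4]=1
    white=(im.min(2)>135)&roi
    hull=np.zeros(im.shape[:2],np.uint8)
    cnt=max(cv2.findContours(white.astype(np.uint8),0,2)[0],key=cv2.contourArea)
    cv2.drawContours(hull,[cnt],-1,1,-1)
    obs[n]=(hull>0)
def cost(p,ns=('top','scene')):
    r=0
    for n in ns:
        m=mask(n,disc+ (bar if n=='scene' else []),p,p[2])>0;o=obs[n];r+=1-(m&o).sum()/(m|o).sum()
    return r
x0=[*atz('top',np.array([357,224]),.01),1.6];print(x0)
for ns in(('top',),('scene',),('top','scene')):
    s=minimize(cost,x0,args=(ns,),method='Nelder-Mead',options=dict(initial_simplex=np.array(x0)+np.array([[0,0,0],[.01,0,0],[0,.01,0],[0,0,.1]])))
    print(ns,s.x.round(4),s.fun)
E
python3 lid.py
```

```text
[np.float64(0.49517608111894007), np.float64(-0.22943931475879306), 1.6]
('top',) [ 0.4954 -0.2256  1.6486] 0.013013087447947602
('scene',) [ 0.4927 -0.2254  1.6734] 0.45302197802197797
('top', 'scene') [ 0.4955 -0.2256  1.6553] 0.4786490354424541
```

drive_tool --rows '[[[0, 0, -0.0758], [2.1, -4.86, 0], 8.5], [[0, 0, -0.0758], [2.1, -4.86, 0], 8.5], [[0, 0, -0.0758], [2.1, -4.86, 0], 8.5], [[0, 0, -0.0758], [2.1, -4.86, 0], 8.5], [[0, 0, -0.0758], [2.1, -4.86, 0], 8.5], [[0, 0, -0.0758], [2.1, -4.86, 0], 8.5], [[0, 0, -0.0758], [2.1, -4.86, 0], 8.5], [[0, 0, -0.0758], [2.1, -4.86, 0], 8.5]]'

```text
clock: 1.1
position: [0.3275, 0.1621, 0.22]
ee_rot: [0.0, 0.43, 0.903, 0.0]
contact_force: [2.0, 0.0, -0.9]
width: 0.0852
gripper_force: 0.0
```

drive_tool --rows '[[[0, 0, -0.0758], [2.1, -4.86, 0], 6], [[0, 0, -0.0758], [2.1, -4.86, 0], 6], [[0, 0, -0.0758], [2.1, -4.86, 0], 6], [[0, 0, -0.0758], [2.1, -4.86, 0], 6], [[0, 0, -0.0758], [2.1, -4.86, 0], 6], [[0, 0, -0.0758], [2.1, -4.86, 0], 6], [[0, 0, -0.0758], [2.1, -4.86, 0], 6], [[0, 0, -0.0758], [2.1, -4.86, 0], 6]]'

```text
clock: 2.1
position: [0.4956, -0.2267, 0.2197]
ee_rot: [-0.0, 0.68, 0.733, 0.0]
contact_force: [1.0, 0.2, 0.2]
width: 0.0597
gripper_force: 0.0
```

drive_tool --rows '[[[0, 0, 0], [0, 0, -6], 6], [[0, 0, 0], [0, 0, -4], 6], [[0, 0, 0], [0, 0, 0], 6], [[0, 0, 0], [0, 0, 0], 6]]'

```text
clock: 2.6
position: [0.4963, -0.2256, 0.1214]
ee_rot: [0.001, 0.679, 0.734, 0.0]
contact_force: [0.1, -0.4, 0.5]
width: 0.06
gripper_force: 0.0
```

Run:
```python
from h import *
s=manip.get_state();print(s['position'],s['qpos'],s['clock'],s['contact_force'],s['moment'])
q=s['ee_rot'];M=R.from_quat(np.roll(q,-1)).as_matrix();print(M.round(3))
t=eyes.get_image('top')[:,:,::-1];sc=eyes.get_image('scene')[:,:,::-1]
z=lambda im,a,b:cv2.resize(im[b:b+75,a:a+100],(400,300),interpolation=cv2.INTER_CUBIC)
cv2.imwrite('pics/p1.png',np.hstack([z(t,310,185),z(sc,180,195)]))
```

```text
[ 0.49633039 -0.22558179  0.1214336 ] [-5.54231206e-01  3.04684953e-01  1.72410488e+00  6.02046512e-07
  1.11053470e+00 -6.31643351e-01] 2.6 [ 0.07409857 -0.43632168  0.49628214] [ 0.01548991 -0.02295301 -0.02852073]
[[-0.077  0.997  0.002]
 [ 0.997  0.077 -0.001]
 [-0.001  0.002 -1.   ]]
```

View pics/p1.png

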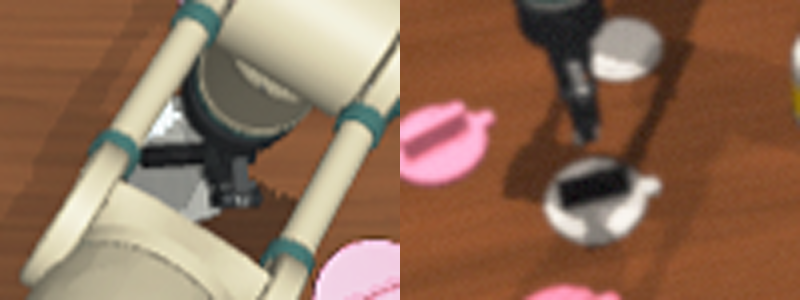

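drive_tool --rows '[[[0, 0, 0], [0, 0, -4], 6], [[0, 0, 0], [0, 0, -3], 6], [[0, 0, 0], [0, 0, -2.3], 6], [[0, 0, 0], [0, 0, 0], 6], [[0, 0, 0], [0, 0, 0], 0], [[0, 0, 0], [0, 0, 0], 0], [[0, 0, 0], [0, 0, 0], 0], [[0, 0, 0], [0, 0, 0], 0]]' --force 60

```text
clock: 3.7
position: [0.4957, -0.2255, 0.0287]
ee_rot: [0.001, 0.679, 0.734, 0.0]
contact_force: [-1.6, 0.6, 6.7]
width: 0.0113
gripper_force: 58.6
```

drive_tool --rows '[[[0, 0, 0], [0, 0, 0], 0], [[0, 0, 0], [0, 0, 0], 0], [[0, 0, 0], [0, 0, 0], 0], [[0, 0, 0], [0, 0, 3], 0], [[0, 0, 0], [0, 0, 6], 0], [[0, 0, 0], [0, 0, 6], 0], [[0, 0, 0], [0, 0, 0], 0]]'

```text
clock: 4.58
position: [0.4985, -0.2269, 0.1826]
ee_rot: [0.006, 0.679, 0.734, 0.001]
contact_force: [-0.2, -0.4, -2.7]
width: 0.0113
gripper_force: 59.2
```

```bash
cat > plan.py <<'E'
from h import *
import sys
p=np.load('drum.npy');c=p[:3];M=Rm(p[3])
def delta(Rt,pt):
    s=manip.get_state();R0=R.from_quat(np.roll(s['ee_rot'],-1))
    rv=(R.from_matrix(Rt)*R0.inv()).as_rotvec();d=np.array(pt)-s['position']
    print('clock',s['clock'],'pos',s['position'].round(4),'q',s['qpos'].round(2),'F',s['contact_force'].round(1),'mom',s['moment'].round(2),'w',s['width'],s['gripper_force'])
    print('rot',rv.round(4),np.linalg.norm(rv).round(3),'shift cm',(d*100).round(2),'in mouth mm',(M.T@d*1000).round(1))
    return rv,d
Rlid=np.c_[M[:,0],-M[:,1],-M[:,2]]
def lidpose(h): return c+M[:,2]*(.0287+h)
E
python3 - <<'E'
from plan import *
delta(Rlid,lidpose(.09));print(lidpose(.09),Rlid.round(3))
E
```

```text
clock 4.575 pos [ 0.4985 -0.2269  0.1826] q [-0.55  0.25  1.63  0.    1.24 -0.63] F [-0.2 -0.4 -2.7] mom [-0.05 -0.04  0.06] w 0.011298099408376906 59.17111873626709
rot [0.3184 0.4656 1.7104] 1.801 shift cm [ 9.13 47.42 10.92] in mouth mm [-132.1 -436.   193.9]
[0.58977211 0.24728037 0.29180145] [[-0.855 -0.252 -0.454]
 [-0.222  0.968 -0.118]
 [ 0.469 -0.    -0.883]]
```

drive_tool --rows '[[[0, 0, 0], [0, 0, 6], 0], [[0, 0, 0], [0, 0, 6.2], 0], [[0.0265, 0.0388, 0.1425], [0.76, 3.95, 0.1], 0], [[0.0265, 0.0388, 0.1425], [0.76, 3.95, 0.1], 0], [[0.0265, 0.0388, 0.1425], [0.76, 3.95, 0.1], 0], [[0.0265, 0.0388, 0.1425], [0.76, 3.95, 0.1], 0], [[0.0265, 0.0388, 0.1425], [0.76, 3.95, 0.1], 0], [[0.0265, 0.0388, 0.1425], [0.76, 3.95, 0.1], 0]]'

```text
clock: 5.58
position: [0.5408, 0.0131, 0.3033]
ee_rot: [-0.137, 0.306, 0.942, -0.02]
contact_force: [0.8, 0.2, -2.5]
width: 0.0112
gripper_force: 59.4
```

drive_tool --rows '[[[0.0265, 0.0388, 0.1425], [0.76, 3.95, 0], 0], [[0.0265, 0.0388, 0.1425], [0.76, 3.95, 0], 0], [[0.0265, 0.0388, 0.1425], [0.76, 3.95, 0], 0], [[0.0265, 0.0388, 0.1425], [0.76, 3.95, 0], 0], [[0.0265, 0.0388, 0.1425], [0.76, 3.95, 0], 0], [[0.0265, 0.0388, 0.1425], [0.76, 3.95, 0], 0], [[0, 0, 0], [0, 0, 0], 0], [[0, 0, 0], [0, 0, 0], 0]]'

```text
clock: 6.58
position: [0.5866, 0.2489, 0.3033]
ee_rot: [-0.244, -0.124, 0.961, -0.037]
contact_force: [0.0, -0.4, -2.1]
width: 0.0111
gripper_force: 59.5
```

Run:
```python
from plan import *
delta(Rlid,lidpose(.045))
```

```text
clock 6.575 pos [0.5866 0.2489 0.3033] q [ 0.29  0.66  0.77  0.01  2.21 -1.54] F [ 0.  -0.4 -2.1] mom [ 0.15 -0.52 -0.01] w 0.011079621552956404 59.477455615997314
rot [ 0.0121 -0.0066 -0.0042] 0.014 shift cm [-1.72 -0.69 -5.12] in mouth mm [ -7.8   2.4 -53.9]
```

Move to 45 mm above the seat, then check the lid against the mouth in both images.

drive_tool --rows '[[[0.006, -0.0033, -0.002], [-0.86, -0.35, -2.56], 0], [[0.006, -0.0033, -0.002], [-0.86, -0.34, -2.56], 0], [[0, 0, 0], [0, 0, 0], 0], [[0, 0, 0], [0, 0, 0], 0]]'

```text
clock: 7.08
position: [0.5699, 0.2413, 0.2552]
ee_rot: [-0.238, -0.123, 0.963, -0.03]
contact_force: [0.0, 1.2, -3.8]
width: 0.0111
gripper_force: 59.5
```

```bash
cat > look.py <<'E'
from plan import *
def look(name,h):
    rv,d=delta(Rlid,lidpose(h))
    s=manip.get_state();RT=R.from_quat(np.roll(s['ee_rot'],-1)).as_matrix()
    Rl=np.c_[RT[:,0],-RT[:,1],-RT[:,2]];o=s['position']+RT[:,2]*.0287
    out=[]
    for n,S,a,b in(('top',5,155,150),('scene',5,305,160)):
        im=eyes.get_image(n)[:,:,::-1]
        v=cv2.resize(im[b:b+80,a:a+80],None,fx=S,fy=S,interpolation=cv2.INTER_CUBIC)
        def dr(q,cc,MM,col):
            u=((proj(n,cc+np.atleast_2d(q)@MM.T)-[a,b]+.5)*S).astype(int);cv2.polylines(v,[u],False,col,1)
        dr(circ(.062,.01),c,M,(0,255,0));dr(circ(.076,.006),c,M,(255,0,0));dr([[.05,0,0],[.097,0,0]],c,M,(255,0,255))
        dr(circ(.048,.010),o,Rl,(0,0,255));dr([[.047,.0075,.01],[.061,.0075,.01],[.061,-.0075,.01],[.047,-.0075,.01]],o,Rl,(0,0,255))
        out.append(v)
    cv2.imwrite(f'pics/{name}.png',np.hstack(out))
E
python3 -c "
from look import *
look('l1',.045)"
```

```text
clock 7.075 pos [0.5699 0.2413 0.2552] q [ 0.28  0.62  0.95  0.01  2.06 -1.54] F [ 0.   1.2 -3.8] mom [ 0.17 -0.46 -0.03] w 0.011146010395177042 59.48453664779663
rot [-0.0017  0.004   0.0012] 0.005 shift cm [-0.06  0.07 -0.31] in mouth mm [-1.1 -0.8 -2.9]
```

View pics/l1.png

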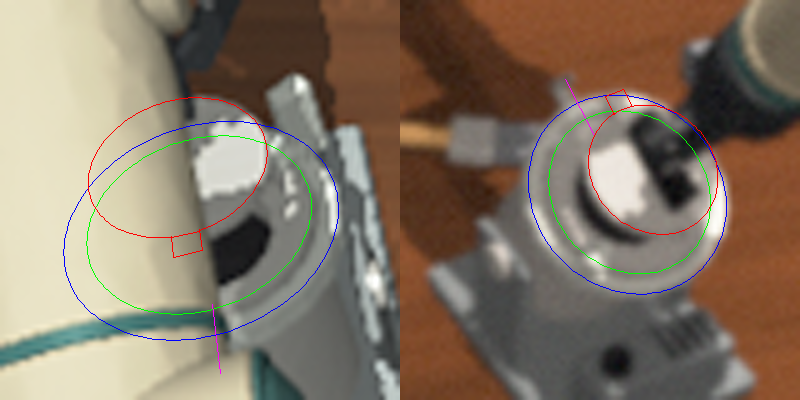

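drive_tool --rows '[[[0, 0, 0], [-0.37, -0.07, -0.76], 0], [[0, 0.003, 0.001], [-0.37, -0.07, -0.76], 0], [[0, 0, 0], [-0.37, -0.08, -0.77], 0], [[0, 0, 0], [-0.36, -0.08, -0.76], 0], [[0, 0, 0], [0, 0, 0], 0], [[0, 0, 0], [0, 0, 0], 0]]'

```text
clock: 7.92
position: [0.5547, 0.239, 0.2236]
ee_rot: [-0.24, -0.124, 0.962, -0.03]
contact_force: [0.3, -0.5, -3.0]
width: 0.0111
gripper_force: 59.5
```

Run:
```python
from plan import *
delta(Rlid,lidpose(0)); print((M.T@manip.get_state()['contact_force']).round(1))
```

```text
clock 7.925 pos [0.5547 0.239  0.2236] q [ 0.28  0.61  1.05  0.02  1.97 -1.54] F [ 0.3 -0.5 -3. ] mom [ 0.2  -0.5  -0.04] w 0.011086301173959028 59.466902017593384
rot [-0.0014 -0.0005 -0.0013] 0.002 shift cm [-0.59 -0.24 -1.12] in mouth mm [  0.3   0.8 -12.9]
[-1.6  0.6 -2.5]
```

drive_tool --rows '[[[0, 0, 0], [-0.14, -0.07, -0.26], 0], [[0, 0, 0], [-0.13, -0.07, -0.26], 0], [[0, 0, 0], [0, 0, 0], 0]]'

```text
clock: 8.3
position: [0.5518, 0.2375, 0.2181]
ee_rot: [-0.241, -0.124, 0.962, -0.03]
contact_force: [0.8, -0.3, -2.5]
width: 0.0111
gripper_force: 59.5
```

drive_tool --rows '[[[0, 0, 0], [-0.09, -0.02, -0.18], 0], [[0, 0, 0], [-0.09, -0.02, -0.18], 0], [[0, 0, 0], [0, 0, 0], 0]]'

```text
clock: 8.68
position: [0.55, 0.2372, 0.2145]
ee_rot: [-0.24, -0.124, 0.962, -0.03]
contact_force: [0.3, 0.1, -3.7]
width: 0.0114
gripper_force: 59.5
```

Run:
```python
from plan import *
delta(Rlid,lidpose(0)); print((M.T@manip.get_state()['contact_force']).round(1))
```

```text
clock 8.675 pos [0.55   0.2372 0.2145] q [ 0.28  0.61  1.08  0.01  1.95 -1.54] F [ 0.3  0.1 -3.7] mom [ 0.14 -0.54  0.01] w 0.011408259138305484 59.47661340236664
rot [-0.0013 -0.0012 -0.0013] 0.002 shift cm [-0.11 -0.05 -0.21] in mouth mm [ 0.1  0.2 -2.5]
[-2.  -0.  -3.1]
```

drive_tool --rows '[[[0, 0, 0], [-0.09, -0.02, -0.18], 0], [[0, 0, 0], [0, 0, 0], 0]]'

```text
clock: 8.93
position: [0.5492, 0.237, 0.2127]
ee_rot: [-0.24, -0.124, 0.962, -0.03]
contact_force: [-0.3, 0.5, -3.6]
width: 0.0114
gripper_force: 59.5
```

drive_tool --rows '[[[0, 0, 0], [-0.05, -0.01, -0.09], 0], [[0, 0, 0], [0, 0, 0], 0]]'

```text
clock: 9.18
position: [0.5487, 0.2369, 0.2119]
ee_rot: [-0.24, -0.124, 0.962, -0.03]
contact_force: [0.1, 0.2, -3.7]
width: 0.0111
gripper_force: 59.5
```

drive_tool --rows '[[[0, 0, 0], [-0.05, -0.01, -0.09], 0], [[0, 0, 0], [0, 0, 0], 0]]'

```text
clock: 9.43
position: [0.5482, 0.2368, 0.211]
ee_rot: [-0.24, -0.124, 0.962, -0.03]
contact_force: [-0.7, 0.6, -2.9]
width: 0.011
gripper_force: 59.5
```

drive_tool --rows '[[[0, 0, 0], [-0.05, -0.01, -0.09], 0], [[0, 0, 0], [0, 0, 0], 0]]'

```text
clock: 9.68
position: [0.5477, 0.2367, 0.2101]
ee_rot: [-0.24, -0.124, 0.962, -0.03]
contact_force: [-0.8, -0.5, -2.7]
width: 0.0109
gripper_force: 59.5
```

drive_tool --rows '[[[0, 0, 0], [-0.05, -0.01, -0.09], 0], [[0, 0, 0], [0, 0, 0], 0]]'

```text
clock: 9.93
position: [0.5478, 0.2365, 0.2095]
ee_rot: [-0.239, -0.124, 0.963, -0.03]
contact_force: [1.9, -1.1, -1.3]
width: 0.0114
gripper_force: 59.9
```

drive_tool --rows '[[[0, 0, 0], [-0.05, -0.01, -0.09], 0], [[0, 0, 0], [0, 0, 0], 0]]'

```text
clock: 10.18
position: [0.5478, 0.2365, 0.2095]
ee_rot: [-0.239, -0.124, 0.963, -0.03]
contact_force: [5.1, 0.4, 4.9]
width: 0.0113
gripper_force: 60.7
```

drive_tool --rows '[[[0, 0, 0], [-0.05, -0.01, -0.09], 0], [[0, 0, 0], [0, 0, 0], 0]]'

```text
clock: 10.42
position: [0.5478, 0.2366, 0.2094]
ee_rot: [-0.238, -0.124, 0.963, -0.03]
contact_force: [6.6, 0.1, 9.1]
width: 0.0115
gripper_force: 61.2
```

drive_tool --rows '[[[0, 0, 0], [0, 0, 0], 4.5], [[0, 0, 0], [0, 0, 0], 4.5], [[0, 0, 0], [0, 0, 0], 4.5], [[0, 0, 0], [0, 0, 0], 4.5]]'

```text
clock: 10.92
position: [0.5459, 0.2364, 0.2071]
ee_rot: [-0.241, -0.124, 0.962, -0.03]
contact_force: [0.1, -0.6, 0.4]
width: 0.0447
gripper_force: 0.0
```

Run:
```python
from plan import *
delta(Rlid,lidpose(0)); print((M.T@manip.get_state()['contact_force']).round(1))
```

```text
clock 10.925 pos [0.5459 0.2364 0.2071] q [ 0.28  0.6   1.1   0.02  1.93 -1.54] F [ 0.1 -0.6  0.4] mom [ 0.05 -0.22 -0.01] w 0.04473876183162837 0.0
rot [-0.0011 -0.0021 -0.0014] 0.003 shift cm [0.3  0.02 0.52] in mouth mm [-0.2  0.5  6. ]
[0.2 0.6 0.3]
```

Retreat along the mouth axis 10 cm and swing aside to look.

drive_tool --rows '[[[0, 0, 0], [0.91, 0.24, 1.77], 4.5], [[0, 0, 0], [1.36, 0.35, 2.65], 4.5], [[0, 0, 0], [1.82, 0.47, 3.53], 4.5], [[0, 0, 0], [1.82, 0.47, 3.53], 5], [[0, 0, 0], [0, -5.5, 2], 5], [[0, 0, 0], [0, -5.5, 0], 5], [[0, 0, 0], [0, -5.5, 0], 5], [[0, 0, 0], [0, -4, 0], 5]]'

```text
clock: 11.92
position: [0.6051, 0.0445, 0.3422]
ee_rot: [-0.241, -0.123, 0.962, -0.03]
contact_force: [-0.2, 0.0, -1.1]
width: 0.0502
gripper_force: 0.0
```

Run:
```python
from plan import *
print(manip.get_state()['position'],manip.get_state()['qpos'])
cc=c-M[:,2]*.002
out=[]
for n,S,a,b in(('top',5,155,150),('scene',5,305,160)):
    im=eyes.get_image(n)[:,:,::-1]
    cv2.imwrite(f'pics/{n}2.png',im)
    v=cv2.resize(im[b:b+80,a:a+80],None,fx=S,fy=S,interpolation=cv2.INTER_CUBIC)
    def dr(q,col):
        u=((proj(n,cc+np.atleast_2d(q)@M.T)-[a,b]+.5)*S).astype(int);cv2.polylines(v,[u],False,col,1)
    dr(circ(.048,.01),(0,0,255));dr([[.07,0,0],[.097,0,0]],(255,0,255));dr(circ(.076,.006),(255,0,0))
    for e,col in((2.07,(0,255,255)),(2.17,(255,255,0))):
        e2=np.array([[np.cos(e),-np.sin(e)],[np.sin(e),np.cos(e)]])
        q=[[*(e2@[r,t]),.058] for r,t in((.065,-.007),(.087,-.007),(.087,.007),(.065,.007),(.065,-.007))];dr(q,col)
    out.append(v)
cv2.imwrite('pics/l2.png',np.hstack(out))
```

```text
[0.60505331 0.04445756 0.34223727] [ 0.02456269  0.59512231  0.79668276 -0.13389452  2.22443436 -1.85677967]
```

View pics/l2.png

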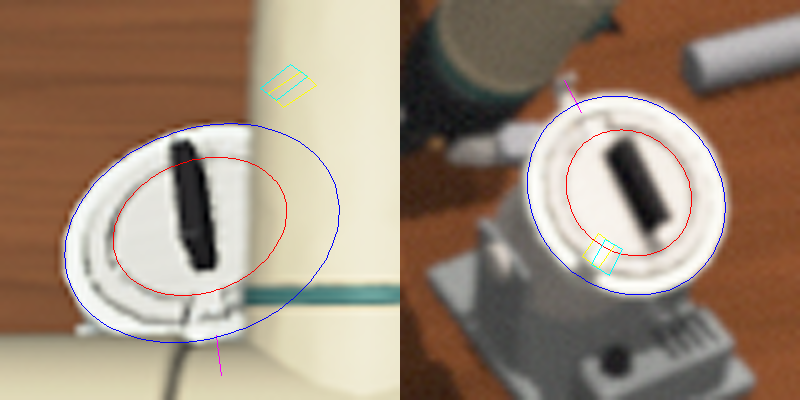

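```bash
cat >> plan.py <<'E'
c2=c-M[:,2]*.0025
def ear(phi,h=.035,r=.076):
    Q=M@R.from_rotvec([0,0,phi]).as_matrix();return Q@np.diag([-1.,1,-1]),c2+Q@[r,0,h]
E
python3 - <<'E'
from plan import *
delta(*ear(2.05,.105));print(ear(2.05,.105)[1],(ear(2.05,.035)[1]-ear(2.05,.105)[1])*100)
E
```

```text
clock 12.025 pos [0.6052 0.0426 0.3424] q [ 0.02  0.6   0.8  -0.13  2.22 -1.86] F [0.1 0.5 0.6] mom [ 0.06 -0.17 -0.02] w 0.050325901102985064 0.0
rot [-0.4961 -0.1292 -0.9592] 1.088 shift cm [ 2.41 14.53 -8.13] in mouth mm [ -91.1 -134.6  -43.7]
[0.62932686 0.18788334 0.2610467 ] [-3.18054022 -0.8270053  -6.18063315]
```

drive_tool --rows '[[[-0.062, -0.0161, -0.12], [0.3, 1.82, -0.5], 6], [[-0.062, -0.0161, -0.12], [0.3, 1.82, -0.5], 6], [[-0.062, -0.0161, -0.12], [0.3, 1.82, -0.5], 6], [[-0.062, -0.0161, -0.12], [0.3, 1.82, -1.0], 6], [[-0.062, -0.0161, -0.12], [0.3, 1.82, -1.3], 6], [[-0.062, -0.0161, -0.12], [0.3, 1.82, -1.4], 6], [[-0.062, -0.0161, -0.12], [0.3, 1.81, -1.5], 6], [[-0.062, -0.0161, -0.12], [0.3, 1.8, -1.4], 6]]'

```text
clock: 13.02
position: [0.6291, 0.1936, 0.2605]
ee_rot: [-0.19, 0.393, 0.887, -0.151]
contact_force: [-0.5, 0.9, -0.1]
width: 0.06
gripper_force: 0.0
```

drive_tool --rows '[[[0, 0, 0], [0, 0, 0], 6], [[0, 0, 0], [0, 0, 0], 6]]'

```text
clock: 13.28
position: [0.6292, 0.192, 0.2617]
ee_rot: [-0.19, 0.391, 0.888, -0.151]
contact_force: [0.2, 0.4, 0.2]
width: 0.0596
gripper_force: 0.0
```

Run:
```python
from plan import *
delta(*ear(2.05,.035))
out=[]
for n,a,b in(('top',155,140),('scene',290,160)):
    im=eyes.get_image(n)[:,:,::-1]
    out.append(cv2.resize(im[b:b+80,a:a+80],None,fx=5,fy=5,interpolation=cv2.INTER_CUBIC))
cv2.imwrite('pics/e1.png',np.hstack(out))
```

```text
clock 13.275 pos [0.6292 0.192  0.2617] q [ 0.2   0.7   0.78 -0.03  2.14 -0.55] F [0.2 0.4 0.2] mom [ 0.11 -0.17  0.03] w 0.059647377748479585 0.0
rot [-0.0022 -0.0013 -0.0069] 0.007 shift cm [-3.17 -1.24 -6.24] in mouth mm [  0.5   4.  -71. ]
```

View pics/e1.png

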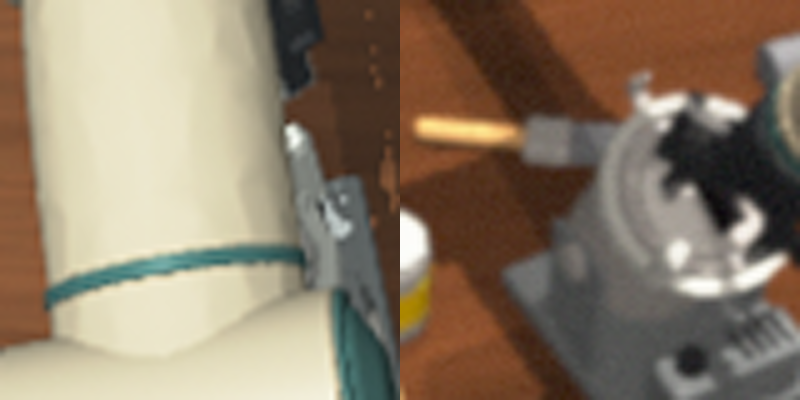

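drive_tool --rows '[[[-0.002, -0.001, -0.007], [0.05, -0.4, 0], 6], [[0, 0, 0], [-0.5, -0.13, -0.98], 6], [[0, 0, 0], [-0.5, -0.13, -0.98], 6], [[0, 0, 0], [-0.46, -0.12, -0.9], 6], [[0, 0, 0], [0, 0, 0], 6]]'

```text
clock: 14.0
position: [0.6148, 0.1837, 0.2324]
ee_rot: [-0.19, 0.395, 0.886, -0.151]
contact_force: [0.0, 0.2, -0.5]
width: 0.0604
gripper_force: 0.0
```

drive_tool --rows '[[[0, 0, 0], [-0.22, -0.06, -0.43], 6], [[0, 0, 0], [-0.22, -0.06, -0.43], 6], [[0, 0, 0], [0, 0, 0], 6]]'

```text
clock: 14.38
position: [0.6106, 0.183, 0.2237]
ee_rot: [-0.19, 0.395, 0.886, -0.151]
contact_force: [-0.1, 0.1, 0.5]
width: 0.06
gripper_force: 0.0
```

drive_tool --rows '[[[0, 0, 0], [-0.33, -0.09, -0.64], 6], [[0, 0, 0], [-0.33, -0.09, -0.64], 6], [[0, 0, 0], [-0.33, -0.09, -0.64], 6], [[0, 0, 0], [-0.33, -0.09, -0.64], 6], [[0, 0, 0], [0, 0, 0], 6], [[0, 0, 0], [0, 0, 0], 6]]'

```text
clock: 15.12
position: [0.5978, 0.1794, 0.1986]
ee_rot: [-0.189, 0.395, 0.886, -0.151]
contact_force: [-0.4, 0.1, -0.0]
width: 0.0597
gripper_force: 0.0
```

Run:
```python
from plan import *
delta(*ear(2.05,.035))
```

```text
clock 15.125 pos [0.5978 0.1794 0.1986] q [ 0.2   0.66  1.02 -0.03  1.95 -0.54] F [-0.4  0.1 -0. ] mom [ 0.08 -0.2   0.03] w 0.059743075096887165 0.0
rot [0.0002 0.0004 0.0021] 0.002 shift cm [-0.02  0.02  0.07] in mouth mm [ 0.5 -0.2  0.5]
```

drive_tool --rows '[[[0, 0, 0], [0, 0, 0], 0], [[0, 0, 0], [0, 0, 0], 0], [[0, 0, 0], [0, 0, 0], 0], [[0, 0, 0], [0, 0, 0], 0], [[0, 0, 0], [0, 0, 0], 0]]' --force 25

```text
clock: 15.75
position: [0.5988, 0.1795, 0.1986]
ee_rot: [-0.188, 0.396, 0.886, -0.15]
contact_force: [5.0, 1.6, 1.9]
width: 0.0131
gripper_force: 24.2
```

Run:
```python
from plan import *
s=manip.get_state();rv,d=delta(*ear(2.05,.035))
a=M.T@(s['position']-c2);print(a,np.arctan2(a[1],a[0]),np.hypot(a[0],a[1]),M.T@s['contact_force'])
```

```text
clock 15.75 pos [0.5988 0.1795 0.1986] q [ 0.2   0.66  1.02 -0.03  1.95 -0.54] F [5.  1.6 1.9] mom [ 0.33 -0.94  0.1 ] w 0.013104401542018671 24.173668920993805
rot [-0.0002  0.0032  0.0021] 0.004 shift cm [-0.13  0.01  0.07] in mouth mm [ 1.4 -0.4 -0. ]
[-0.03643792  0.06786853  0.0350025 ] 2.0635184487692193 0.07703155392052113 [-3.70980051 -0.26925185  4.08209544]
```

Run:
```python
from plan import *
ph=2.064-.13*np.arange(17)
P=np.array([ear(f)[1] for f in ph])
print((-.13*M[:,2]).round(4));print((np.diff(P,axis=0)*100).round(2).tolist())
```

```text
[-0.0591 -0.0154 -0.1148]
[[-0.66, -0.6, 0.42], [-0.73, -0.49, 0.44], [-0.79, -0.38, 0.46], [-0.83, -0.26, 0.46], [-0.86, -0.13, 0.46], [-0.88, -0.0, 0.45], [-0.88, 0.12, 0.44], [-0.86, 0.25, 0.41], [-0.83, 0.37, 0.38], [-0.79, 0.48, 0.34], [-0.73, 0.59, 0.3], [-0.66, 0.69, 0.25], [-0.58, 0.77, 0.2], [-0.49, 0.84, 0.14], [-0.39, 0.9, 0.08], [-0.29, 0.94, 0.02]]
```

drive_tool --rows '[[[-0.0591, -0.0154, -0.1148], [-0.66, -0.6, 0.42], 0], [[-0.0591, -0.0154, -0.1148], [-0.73, -0.49, 0.44], 0], [[-0.0591, -0.0154, -0.1148], [-0.79, -0.38, 0.46], 0], [[0, 0, 0], [0, 0, 0], 0]]'

```text
clock: 16.25
position: [0.5754, 0.1639, 0.2126]
ee_rot: [-0.156, 0.559, 0.793, -0.185]
contact_force: [2.2, -1.8, 4.5]
width: 0.0127
gripper_force: 24.9
```

```bash
cat > st.py <<'E'
from plan import *
s=manip.get_state();a=M.T@(s['position']-c2);f=np.arctan2(a[1],a[0])
print('phi',f.round(3),'r',np.hypot(a[0],a[1]).round(4),'h',a[2].round(4),'w',s['width'],s['gripper_force'],'q',s['qpos'].round(2),s['clock'])
Q=M@R.from_rotvec([0,0,f]).as_matrix();print('F rad,tan,ax',(Q.T@s['contact_force']).round(1),'F',s['contact_force'])
delta(*ear(f))
E
python3 st.py
```

```text
phi 1.653 r 0.0773 h 0.0349 w 0.012661572408272967 24.90842431783676 q [ 0.18  0.61  1.08 -0.04  1.94 -0.16] 16.25
F rad,tan,ax [ 2.2 -0.8  4.8] F [ 2.22053282 -1.79271818  4.54304901]
clock 16.25 pos [0.5754 0.1639 0.2126] q [ 0.18  0.61  1.08 -0.04  1.94 -0.16] F [ 2.2 -1.8  4.5] mom [-0.18 -0.29  0.14] w 0.012661572408272967 24.90842431783676
rot [-0.0021 -0.0008 -0.0049] 0.005 shift cm [-0.04  0.12  0.01] in mouth mm [ 0.1 -1.3  0.1]
```

drive_tool --rows '[[[-0.0591, -0.0154, -0.1148], [-0.83, -0.26, 0.46], 0], [[-0.0591, -0.0154, -0.1148], [-0.86, -0.13, 0.46], 0], [[-0.0591, -0.0154, -0.1148], [-0.88, 0.0, 0.45], 0], [[-0.0591, -0.0154, -0.1148], [-0.88, 0.12, 0.44], 0], [[-0.0591, -0.0154, -0.1148], [-0.86, 0.25, 0.41], 0], [[-0.0591, -0.0154, -0.1148], [-0.83, 0.37, 0.38], 0], [[0, 0, 0], [0, 0, 0], 0]]'

```text
clock: 17.12
position: [0.5225, 0.1676, 0.2394]
ee_rot: [-0.075, 0.818, 0.521, -0.232]
contact_force: [-0.7, -2.0, 7.6]
width: 0.0129
gripper_force: 25.3
```

```bash
python3 st.py
```

```text
phi 0.872 r 0.0787 h 0.035 w 0.012866019876055833 25.335216522216797 q [ 0.2   0.52  1.18 -0.03  1.94  0.63] 17.125
F rad,tan,ax [ 4.3 -2.4  6.2] F [-0.66106549 -1.95977851  7.5956147 ]
clock 17.125 pos [0.5225 0.1676 0.2394] q [ 0.2   0.52  1.18 -0.03  1.94  0.63] F [-0.7 -2.   7.6] mom [-0.25  0.57  0.13] w 0.012866019876055833 25.335216522216797
rot [-0.0022 -0.0042 -0.0077] 0.009 shift cm [ 0.1   0.24 -0.08] in mouth mm [-1.7 -2.   0. ]
```

drive_tool --rows '[[[-0.0591, -0.0154, -0.1148], [-0.77, 0.51, 0.33], 0], [[-0.0591, -0.0154, -0.1148], [-0.71, 0.62, 0.29], 0], [[-0.0591, -0.0154, -0.1148], [-0.64, 0.71, 0.24], 0], [[-0.0591, -0.0154, -0.1148], [-0.56, 0.78, 0.19], 0], [[-0.0591, -0.0154, -0.1148], [-0.49, 0.84, 0.14], 0], [[-0.0591, -0.0154, -0.1148], [-0.39, 0.9, 0.08], 0], [[0, 0, 0], [0, 0, 0], 0]]'

```text
clock: 18.0
position: [0.4848, 0.2117, 0.2534]
ee_rot: [0.019, 0.954, 0.172, -0.245]
contact_force: [-5.6, -0.9, 12.6]
width: 0.0133
gripper_force: 25.6
```

```bash
python3 st.py
```

```text
phi 0.1 r 0.08 h 0.0354 w 0.013269354043541876 25.578593909740448 q [0.27 0.48 1.21 0.01 1.95 1.49] 18.0
F rad,tan,ax [10.8 -1.6  8.5] F [-5.61232881 -0.92699797 12.61245094]
clock 18.0 pos [0.4848 0.2117 0.2534] q [0.27 0.48 1.21 0.01 1.95 1.49] F [-5.6 -0.9 12.6] mom [-0.14  1.49 -0.07] w 0.013269354043541876 25.578593909740448
rot [ 0.0013 -0.0083 -0.0019] 0.009 shift cm [ 0.31  0.12 -0.22] in mouth mm [-4.  -0.4 -0.4]
```

drive_tool --rows '[[[-0.032, -0.008, -0.062], [-0.26, 0.48, 0.07], 0], [[-0.016, -0.004, -0.031], [-0.06, 0.25, 0], 0], [[0, 0, 0], [0, 0, 0], 0]]'

```text
clock: 18.38
position: [0.4825, 0.2188, 0.2536]
ee_rot: [0.032, 0.962, 0.122, -0.243]
contact_force: [-3.1, -0.9, 11.6]
width: 0.0131
gripper_force: 26.7
```

```bash
python3 st.py
```

```text
phi 0.006 r 0.0801 h 0.0354 w 0.013144087746258776 26.743265390396118 q [0.28 0.48 1.21 0.01 1.95 1.61] 18.375
F rad,tan,ax [8.3 0.  8.7] F [-3.13719818 -0.90219757 11.60130278]
clock 18.375 pos [0.4825 0.2188 0.2536] q [0.28 0.48 1.21 0.01 1.95 1.61] F [-3.1 -0.9 11.6] mom [-0.12  1.24  0.24] w 0.013144087746258776 26.743265390396118
rot [ 0.0065 -0.0059  0.0082] 0.012 shift cm [ 0.33  0.09 -0.23] in mouth mm [-4.1 -0.  -0.4]
```

Push on to feel the stop.

drive_tool --rows '[[[0, 0, 0], [-0.06, 0.24, 0], 0], [[0, 0, 0], [0, 0, 0], 0]]'

```text
clock: 18.62
position: [0.4822, 0.22, 0.2537]
ee_rot: [0.033, 0.962, 0.121, -0.243]
contact_force: [-3.0, -3.8, 11.7]
width: 0.0133
gripper_force: 25.4
```

drive_tool --rows '[[[0, 0, 0], [-0.06, 0.24, 0], 0], [[0, 0, 0], [0, 0, 0], 0]]'

```text
clock: 18.88
position: [0.4818, 0.2211, 0.2537]
ee_rot: [0.034, 0.962, 0.12, -0.243]
contact_force: [-2.5, -5.7, 11.7]
width: 0.013
gripper_force: 25.4
```

```bash
python3 st.py
```

```text
phi -0.022 r 0.0802 h 0.0354 w 0.013043555114614526 25.388402938842773 q [0.29 0.48 1.21 0.01 1.95 1.61] 18.875
F rad,tan,ax [8.8 5.1 8.5] F [-2.52996633 -5.68571693 11.67836478]
clock 18.875 pos [0.4818 0.2211 0.2537] q [0.29 0.48 1.21 0.01 1.95 1.61] F [-2.5 -5.7 11.7] mom [-1.12  0.95  0.18] w 0.013043555114614526 25.388402938842773
rot [-0.0009 -0.0085 -0.0155] 0.018 shift cm [ 0.34  0.08 -0.23] in mouth mm [-4.2  0.1 -0.4]
```

drive_tool --rows '[[[0, 0, 0], [-0.06, 0.24, 0], 0], [[0, 0, 0], [0, 0, 0], 0]]'

```text
clock: 19.12
position: [0.4816, 0.2215, 0.2537]
ee_rot: [0.036, 0.962, 0.119, -0.243]
contact_force: [-1.2, -10.5, 11.3]
width: 0.0135
gripper_force: 25.4
```

drive_tool --rows '[[[0, 0, 0], [-0.06, 0.24, 0], 0], [[0, 0, 0], [0, 0, 0], 0]]'

```text
clock: 19.38
position: [0.4817, 0.2215, 0.2537]
ee_rot: [0.039, 0.962, 0.118, -0.243]
contact_force: [-0.9, -17.5, 11.0]
width: 0.0133
gripper_force: 25.5
```

drive_tool --rows '[[[0, 0, 0], [-0.06, 0.24, 0], 0], [[0, 0, 0], [0, 0, 0], 0]]'

```text
clock: 19.62
position: [0.4816, 0.2215, 0.2537]
ee_rot: [0.041, 0.962, 0.118, -0.243]
contact_force: [1.3, -22.9, 10.7]
width: 0.0134
gripper_force: 25.8
```

```bash
python3 st.py
```

```text
phi -0.029 r 0.0803 h 0.0354 w 0.013400315417244506 25.778976380825043 q [0.3  0.49 1.2  0.   1.95 1.63] 19.625
F rad,tan,ax [ 8.3 22.8  7.3] F [  1.3173004  -22.92358014  10.66089348]
clock 19.625 pos [0.4816 0.2215 0.2537] q [0.3  0.49 1.2  0.   1.95 1.63] F [  1.3 -22.9  10.7] mom [-3.43  0.5   1.61] w 0.013400315417244506 25.778976380825043
rot [ 0.0105 -0.0069 -0.0197] 0.023 shift cm [ 0.35  0.08 -0.23] in mouth mm [-4.3  0.1 -0.4]
```

drive_tool --rows '[[[0, 0, 0], [0.12, -0.48, 0], 0], [[0, 0, 0], [0, 0, 0], 0], [[0, 0, 0], [0, 0, 0], 5], [[0, 0, 0], [0, 0, 0], 5], [[0, 0, 0], [0, 0, 0], 5], [[0, 0, 0], [0, 0, 0], 5]]'

```text
clock: 20.38
position: [0.4838, 0.2266, 0.2507]
ee_rot: [0.032, 0.963, 0.12, -0.24]
contact_force: [0.1, 0.8, 0.3]
width: 0.0499
gripper_force: 0.0
```

```bash
python3 st.py
```

```text
phi -0.088 r 0.0762 h 0.0343 w 0.049944618634490345 0.0 q [0.29 0.49 1.21 0.02 1.94 1.62] 20.375
F rad,tan,ax [-0.  -0.7  0.4] F [0.07273222 0.78488615 0.34845969]
clock 20.375 pos [0.4838 0.2266 0.2507] q [0.29 0.49 1.21 0.02 1.94 1.62] F [0.1 0.8 0.3] mom [ 0.06 -0.27 -0.04] w 0.049944618634490345 0.0
rot [-0.0359 -0.01   -0.0718] 0.081 shift cm [0.05 0.01 0.06] in mouth mm [-0.2  0.   0.7]
```

drive_tool --rows '[[[0, 0, 0], [0.91, 0.24, 1.77], 5], [[0, 0, 0], [1.36, 0.35, 2.65], 5], [[0, 0, 0], [1.82, 0.47, 3.53], 5], [[0, 0, 0], [1.36, 0.35, 2.65], 5], [[0, 0, 0], [-2, -4, 2], 5], [[0, 0, 0], [-2, -5, 0], 5], [[0, 0, 0], [-2, -5, 0], 5], [[0, 0, 0], [-2, -5, 0], 5]]'

```text
clock: 21.38
position: [0.4576, 0.0491, 0.377]
ee_rot: [0.032, 0.963, 0.12, -0.24]
contact_force: [1.1, 0.1, 0.8]
width: 0.0504
gripper_force: 0.0
```

drive_tool --rows '[[[0, 0, 0], [-2, -5, 0], 5], [[0, 0, 0], [-2, -5, 0], 5], [[0, 0, 0], [-2, -5, 0], 5], [[0, 0, 0], [0, -5, 0], 5], [[0, 0, 0], [0, 0, 0], 5], [[0, 0, 0], [0, 0, 0], 5]]'

```text
clock: 22.12
position: [0.3983, -0.149, 0.3769]
ee_rot: [0.031, 0.963, 0.12, -0.24]
contact_force: [0.0, -0.4, -0.4]
width: 0.05
gripper_force: 0.0
```

Run:
```python
from plan import *
out=[]
for n,a,b in(('top',155,150),('scene',305,150)):
    im=eyes.get_image(n)[:,:,::-1]
    v=cv2.resize(im[b:b+80,a:a+80],None,fx=5,fy=5,interpolation=cv2.INTER_CUBIC)
    def dr(q,col):
        u=((proj(n,c2+np.atleast_2d(q)@M.T)-[a,b]+.5)*5).astype(int);cv2.polylines(v,[u],False,col,1)
    dr([[r,t,.058] for r,t in((.065,-.007),(.087,-.007),(.087,.007),(.065,.007),(.065,-.007))],(0,255,255));dr([[.05,0,.01],[.097,0,0]],(255,0,255))
    out.append(v)
cv2.imwrite('pics/f.png',np.hstack(out));print(manip.get_state()['position'],manip.get_state()['contact_force'])
```

```text
[ 0.39855203 -0.14855539  0.37701794] [ 0.20308157 -0.15191462 -1.35523486]
```

View pics/f.png

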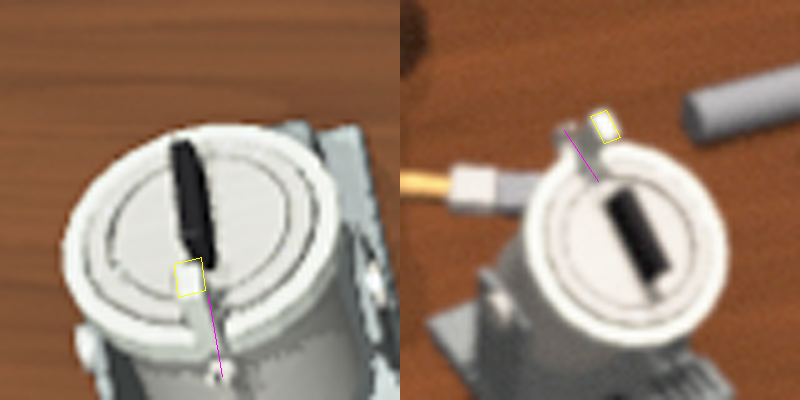

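The lid lies concentric and flat in the mouth. The ear's top face sits on the predicted locked outline, at (190,280) in the top view and (605,127) in the scene view, and it lines up with the tooth. The arm is clear.

```bash
python3 -c "
from rig import job
print(job.sign_off())"
```

```text
the job is handed in; nothing more can be done
None
```

I seated the lid flat with its tab in the gap, turned the ring to its hard stop at the locked mark, let go, and handed the job in at about 22 s with no tin touched on the way; sign-off returned no verdict.

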